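# Pack the lunch box in two layers

## Task

Pack the blue lunch box: stand the green-lidded tub on the floor of its empty half, beside the yellow-lidded one, then lay the grey divider plate level on top of these two tubs inside the box. Then stand the orange-lidded tub on the divider, on either side of its partition, with its four feet fully down in one group of four pockets. Leave the spice jars standing where they are.

Things in the scene. Friction and masses are not known exactly. Their poses are not given: they have to be found in the camera images.
- lunch_box: blue open lunch box, standing firm (does not slide). Outside 172 (its x) x 132 (y) x 70 mm high, inside 164 x 124 mm, floor 6 mm, walls 4 mm; white clips on the short sides. Origin: centre of its underside; z up. The yellow-lidded tub stands in its -x half; the +x half is empty at the start. It is narrow for wide-open fingers: open only a little to let go.
- tub_green: food tub 64 (its x) x 52 (y) x 42 mm high, about 0.14 kg: white body 60 x 48 mm, green lid whose 14 mm high skirt (28 to 42 mm up) is widest; four half-ball feet, 10 mm across, 5 mm long, at x +-22, y +-16 mm. Origin: centre, at the feet's undersides; z up. Grasp: across y by the lid skirt. Starts on the cooktop.
- tub_orange: food tub 64 (its x) x 52 (y) x 42 mm high, about 0.14 kg: white body 60 x 48 mm, orange lid whose 14 mm high skirt (28 to 42 mm up) is widest; four half-ball feet, 10 mm across, 5 mm long, at x +-22, y +-16 mm. Origin: centre, at the feet's undersides; z up. Grasp: across y by the lid skirt. Starts on the cooktop; fits the pockets either way round.
- tub_yellow: food tub 64 (its x) x 52 (y) x 42 mm high, about 0.14 kg: white body 60 x 48 mm, yellow lid whose 14 mm high skirt (28 to 42 mm up) is widest; four half-ball feet, 10 mm across, 5 mm long, at x +-22, y +-16 mm. Origin: centre, at the feet's undersides; z up. Grasp: across y by the lid skirt. Already loose on the box floor, -x half; stays there.
- divider: grey plate 154 (its x) x 114 (y) x 11 mm, about 0.15 kg, flat on the cooktop. Its partition (10 mm thick in x, 100 mm long in y, top 51 mm above the plate's underside) crosses the middle: pinch it along x. In the box, x along the box's x either way, it has 5 mm play all round; lying on the two tubs its underside is 48 mm above the box's underside. Origin: centre of underside; z up.
- pockets_a (a point): centre of the four square pockets on the divider's +x side, 41 mm from the plate's centre, on its upper face (11 mm above its underside); axes as the divider's. Pockets are 17 mm wide, 6 mm deep, at x +-22, y +-16 mm from here. A seated tub's origin is 5 mm below this point, its x along the divider's x either way.
- pockets_b (a point): the same for the four pockets on the divider's -x side.
- jar_small: bystander standing behind the lunch box: short round jar with a white cap, 40 mm across, 71 mm high. Origin: centre of its underside. Leave it where it stands.
- jar_dark: bystander standing behind the lunch box: dark round jar with a black cap, 37 mm across, 84 mm high. Origin: centre of its underside. Leave it where it stands.
- jar_white: bystander standing behind the lunch box: slim white and green jar with a white cap, 34 mm across, 89 mm high. Origin: centre of its underside. Leave it where it stands.
Mind the look-alikes: they are no part of the job. What is shaped like the tub_orange but purple is not meant.

How it is judged:
By the outcome, as a careful person would: the job done as asked, in the order asked, and still so for the second after the job is handed in, with the robot touching nothing.
It also fails if it takes over 72 s, if anything falls off the work surface, if the arm or the gripper's body presses on something with over 40 N, if the wrist force passes 120 N, or if a joint passes its speed limit or range.

## Robot

A 6-joint arm with a two-finger parallel gripper is mounted at the origin on a cart in front of the work surface, level with it; the furniture and walls round the work are solid. World frame = base frame: x ahead of the robot, y to its left, z up, the work surface at z = 0. Lengths are in m, angles in rad, forces in N, time in s.
With the tool pointing down it reaches from about 0.35 to 0.85 m from the base axis. Payload 8.1 kg.
Tool frame: the origin (TCP) lies at the very end of the fingers, on their centre line; the grasp point (between the pads) lies 19 mm behind it (r.grip_point_offset is the distance from the TCP to the grasp point, in m); z points along the fingers, y is the line along which they close (so a half turn about z gives the same grasp; the last joint's range is limited). The gripper opens to 93 mm and grips with 3 to 60 N. Pads are 15 mm wide; open, the fingers measure 128 mm over their backs; the gripper's body (75 mm by 188 mm) begins 65 mm behind the grasp point.
Start: joints at [-1.336, 0.13, 1.488, -0, 1.523, -0.085], TCP at [0.189, -0.57, 0.219] pointing down, gripper open.
Joint ranges: [-2.96, 2.96], [-0.89, 2.26], [0.02, 2.5], [-1.34, 4.48], [0, 2.73], [-2.66, 2.66]. Speed limits (rad/s): [2.39, 2.39, 2.79, 3.14, 3.14, 3.14].

## Interface

Orientations are given as a unit quaternion [x, y, z, w].
In Python, from cell import telemetry, vision, job_done, r gives the robot as it stands.
- The arm moves only by the tool send_rows, never from a script. Its argument "moves" is a list of rows, each a list of 6 numbers: the shift along the tool's x, y, z in mm, then the turn, a rotation vector about the tool's x, y, z in degrees. A call has exactly 10 rows; each row shifts and turns the commanded pose from where the row before left it, along the tool's axes as they then stand; what a row does not reach is not made up. A row lasts 1/12 s, in which the tool goes at most 41.7 mm and 7.16 degrees, less where a joint would pass 70% of its speed; a pose out of reach is approached as far as the arm can. A call with a gripper value outside its range is refused whole. "jaw" is the opening, from -1 (shut) to 1 (fully open), set as the call begins (left out, the last holds). The fingers move at their own pace and stop on an object; "squeeze" is the grip in N (left out, the last holds). Time passes only in rows, so rows that do not move let the fingers close, or fill a call up. It gives the time, the measured TCP pose, the force, the opening and the grip force at its end, in the units of the state.
- telemetry.read_state(): the state, without advancing time (a new reading comes with each control period).
- vision.get_image(name): name is "scene" or "top"; returns the picture (384x512x3 uint8, red, green, blue); there is no depth.
- vision.camera_model(name): a dict with "K" (3x3 intrinsics, pixels), "origin" and "orientation" of the camera in the world. Camera axes: x right, y down, z forward; pixel columns grow to the right and rows downward; lengths in m; the calibration is good to about 2 mm. A picture is of the moment at which its call begins. camera_model takes no time and is no camera call.
- job_done(): hands the job in; it is judged then, once.
The state is a dict: "time": time; "joints": joint angles; "joint_velocities": joint speeds; "joint_torque": joint torques, N m; "eef_pos": TCP position; "ee_rot": TCP orientation; "contact_force": force on the tool from outside, world axes, zero at the start; "moment": the same for the moment, N m; "grip_width": opening from 0.0 (shut) to 1.0 (fully open); "grasp_force": force on a finger pad.
Only numpy, scipy, OpenCV 4.12 (cv2) and the standard library are available. Lean on these libraries where they do the work, as an engineer would, in place of code of your own. Each camera call takes 0.05 s, during which the arm holds its last target. There are 200 camera calls.

## Working session

There is one attempt and no reset: what is moved stays moved. The work goes in short steps, Python scripts to look and compute and a tool call to move; the robot and the scene stay as the last step left them, time stands still between calls to the robot, and variables do not carry over. Pictures are saved under pics/ and viewed, at most 10 in all, crops included, and the job is handed in when it is done.

Besides the shell and the picture viewer there is one more tool, called as a command line: name --pt "numbers of a row" for each row, then --argument value for the rest. send_rows: Moves the arm, as the interface text tells. Its arguments: {"type":"object","properties":{"moves":{"type":"array","items":{"type":"array","items":{"type":"number"}}},"jaw":{"type":"number"},"squeeze":{"type":"number"}},"required":["moves"]}

```bash
mkdir -p pics; ls
python3 - <<'E'
from cell import telemetry, vision, r
import cv2
for n in("scene","top"):
    im=vision.get_image(n); m=vision.camera_model(n); print(n,m)
    cv2.imwrite(f"pics/{n}0.png",cv2.resize(im[:,:,::-1],(768,576),interpolation=cv2.INTER_CUBIC)); cv2.imwrite(f"raw_{n}0.png",im[:,:,::-1])
print(telemetry.read_state(), r.grip_point_offset)
E
```

```text
pics
scene {'K': array([[355.17114438,   0.        , 258.83050949],
       [  0.        , 355.17114438, 190.67633012],
       [  0.        ,   0.        ,   1.        ]]), 'origin': array([ 0.55515742, -0.50774739,  0.68769007]), 'orientation': array([ 0.93597009,  0.0127567 , -0.00842456, -0.35174748])}
top {'K': array([[354.34350112,   0.        , 257.96170967],
       [  0.        , 354.34350112, 189.73383239],
       [  0.        ,   0.        ,   1.        ]]), 'origin': array([0.39186633, 0.0564132 , 0.9857177 ]), 'orientation': array([-0.69911546,  0.70966409, -0.06257734,  0.06081553])}
{'time': 0.1, 'joints': array([-1.33638739e+00,  1.31072702e-01,  1.48918559e+00,  4.52112529e-05,
        1.52298964e+00, -8.54410972e-02]), 'joint_velocities': array([ 0.00012758, -0.00027149, -0.00314402,  0.00077397,  0.0006829 ,
        0.00044681]), 'joint_torque': array([ 1.19637076e-03, -5.61346436e+01, -4.93091369e+01,  7.69920344e-02,
        2.92280753e-02, -5.47625348e-05]), 'eef_pos': array([ 0.18854855, -0.56906233,  0.21769172]), 'ee_rot': array([ 9.87239064e-01,  1.59243040e-01, -3.90726318e-05, -8.27025994e-04]), 'contact_force': array([0.35345541, 0.16860843, 0.10752904]), 'moment': array([ 0.03174397,  0.00594001, -0.00119707]), 'grasp_force': 0.0, 'grip_width': 0.9973465531011484} 0.0188
```

View pics/top0.png

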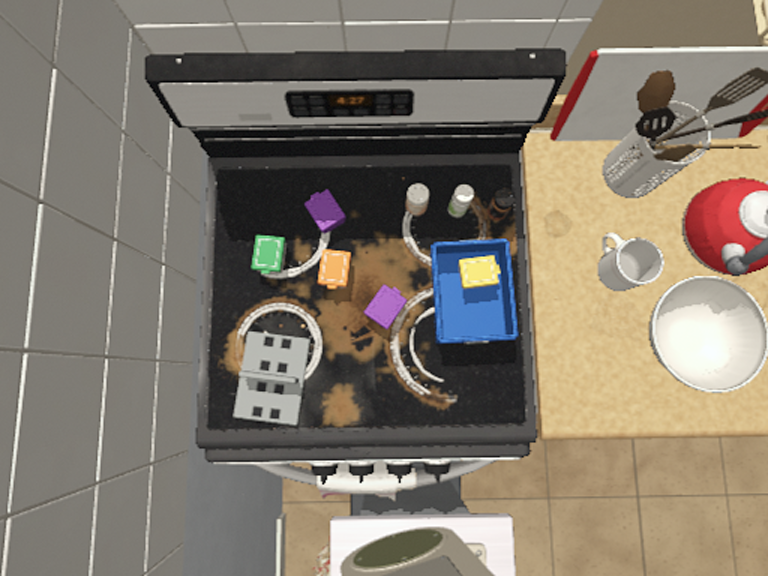

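View pics/scene0.png

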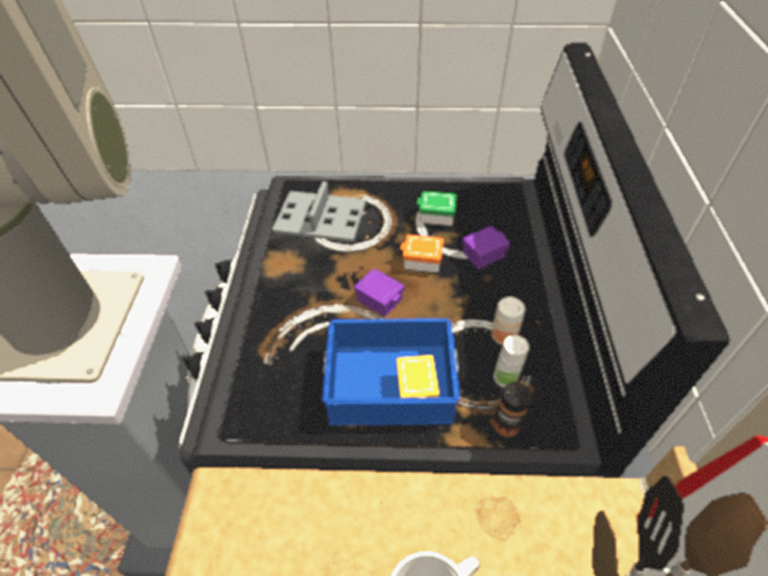

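The top view (768x576) shows the green tub at (268,252), orange tub at (334,268), divider at (272,376), box at (475,290) with yellow in its far half (479,271), and purple look-alikes. So the near half of the box is empty. Next I fit silhouettes in both cameras.

```bash
cat > h.py <<'E'
import numpy as np, cv2
from scipy.spatial.transform import Rotation as R
from scipy.optimize import minimize
from cell import telemetry, vision
CAM={n:vision.camera_model(n) for n in("scene","top")}
def proj(n,P):
    m=CAM[n]; c=(np.atleast_2d(P)-m["origin"])@R.from_quat(m["orientation"]).as_matrix()
    return (c@m["K"].T)[:,:2]/c[:,2:]
def boxp(sx,sy,z0,z1): return np.array([[x*sx/2,y*sy/2,z] for x in(-1,1) for y in(-1,1) for z in(z0,z1)])
LID=[boxp(.064,.052,.028,.042)]; BOX=[boxp(.172,.132,0,.070)]
DIV=[boxp(.154,.114,0,.011),boxp(.010,.100,.011,.051)]
def pose(parts,p,z): 
    M=R.from_euler('z',p[2]).as_matrix()
    return [q@M.T+[p[0],p[1],z] for q in parts]
S=4
def render(n,parts,p,z,win):
    u0,v0,w,h=win; im=np.zeros((h*S,w*S),np.uint8)
    for q in pose(parts,p,z):
        uv=(proj(n,q)-[u0,v0]+.5)*S-.5
        hull=cv2.convexHull(uv.astype(np.float32))
        cv2.fillConvexPoly(im,np.round(hull*16).astype(np.int32),255,shift=4)
    return cv2.resize(im,(w,h),interpolation=cv2.INTER_AREA)/255.
HSV={"green":((50,110,60),(80,255,255)),"orange":((8,130,120),(19,255,255)),"yellow":((23,100,130),(35,255,255)),"blue":((100,120,40),(118,255,255)),"grey":((0,0,85),(179,50,215))}
def mask(im,col,parts,p,z,n,pad=14,hull=False):
    uv=np.vstack([proj(n,q) for q in pose(parts,p,z)]); a=np.floor(uv.min(0)-pad).astype(int); b=np.ceil(uv.max(0)+pad).astype(int)
    a=np.maximum(a,0); b=np.minimum(b,[512,384]); win=(a[0],a[1],b[0]-a[0],b[1]-a[1])
    k=cv2.inRange(cv2.cvtColor(im,cv2.COLOR_RGB2HSV),*HSV[col])[a[1]:b[1],a[0]:b[0]]
    l,lab,st,_=cv2.connectedComponentsWithStats(k)
    k=(lab==1+np.argmax(st[1:,4])).astype(np.uint8)
    c,_=cv2.findContours(k,cv2.RETR_EXTERNAL,cv2.CHAIN_APPROX_NONE)
    if hull: c=[cv2.convexHull(np.vstack(c))]
    k=cv2.drawContours(k,c,-1,1,-1)
    return k.astype(float),win
def fit(ims,col,parts,p,z,cams=("scene","top"),hull=False):
    ms={n:mask(ims[n],col,parts,p,z,n,hull=hull) for n in cams}
    def cost(q): return sum(np.abs(render(n,parts,q,z,ms[n][1])-ms[n][0]).sum() for n in cams)
    best=None
    for d in(-.25,0,.25):
        q=np.array(p,float)+[0,0,d]
        for s in((.015,.15),(.004,.05)):
            o=minimize(cost,q,method="Nelder-Mead",options=dict(initial_simplex=[q,q+[s[0],0,0],q+[0,s[0],0],q+[0,0,s[1]]],xatol=1e-5,fatol=.01)); q=o.x
        if best is None or o.fun<best.fun: best=o
    return best.x,best.fun
def ray(n,u,v,z):
    m=CAM[n]; d=R.from_quat(m["orientation"]).as_matrix()@np.linalg.solve(m["K"],[u,v,1]); return m["origin"]+d*(z-m["origin"][2])/d[2]
def images(): return {n:vision.get_image(n) for n in("scene","top")}
E
python3 - <<'E'
from h import *
ims={n:cv2.imread(f"raw_{n}0.png")[:,:,::-1].copy() for n in("scene","top")}
J=[("green","green",LID,(268,252),.04,0,1.57,0),("orange","orange",LID,(334,268),.04,0,1.57,0),("yellow","yellow",LID,(479,271),.05,.006,1.57,0),("box","blue",BOX,(475,290),.06,0,3.1,1),("div","grey",DIV,(272,376),.01,0,0,0)]
for nm,c,pt,uv,z,z0,th,hl in J:
    g=ray("top",uv[0]/1.5,uv[1]/1.5,z); g=[g[0],g[1],th]
    for cs in(("scene","top"),("top",),("scene",)):
        x,f=fit(ims,c,pt,g,z0,cs,hl); print(nm,cs,np.round(x[:2]*1000,1),np.round(np.degrees(x[2]),1),round(f,1))
E
```

```text
green ('scene', 'top') [622.8 273.1] 63.9 331.3
green ('top',) [622.3 271.2] 97.2 154.0
green ('scene',) [620.1 276.9] 168.0 92.8
orange ('scene', 'top') [591.6 151. ] 91.5 821.3
orange ('top',) [592.2 148.8] 97.1 150.4
orange ('scene',) [575.8 318.5] 111.9 221.0
yellow ('scene', 'top') [ 579.6 -111.7] 96.1 171.3
yellow ('top',) [ 581.  -112.9] 96.4 41.1
yellow ('scene',) [ 578.5 -105.9] 95.1 102.2
box ('scene', 'top') [542.5 -98.1] 181.4 613.1
box ('top',) [ 545.1 -100.4] 183.0 229.8
box ('scene',) [540.7 -97.5] 181.4 357.6
div ('scene', 'top') [397.  264.7] -9.1 2783.7
div ('top',) [397.6 264.4] -9.0 521.3
div ('scene',) [387.6 270.2] -15.0 2181.2
```

Run:
```python
import cv2, numpy as np
t=cv2.imread("raw_top0.png"); s=cv2.imread("raw_scene0.png")
f=lambda a,w,h: cv2.resize(a,(w,h),interpolation=cv2.INTER_NEAREST)
A=f(t[110:290,140:360],440,360)
def lab(c): return c
tiles=[t[150:190,160:200],t[160:200,204:244],t[165:205,300:340],s[122:162,272:312],s[150:190,262:302],s[230:270,260:300]]
row=np.vstack([np.hstack([f(x,260,260) for x in tiles[:3]]),np.hstack([f(x,260,260) for x in tiles[3:]])])
cv2.imwrite("pics/tiles.png",row)
hs=lambda im,u,v:cv2.cvtColor(im,cv2.COLOR_BGR2HSV)[v,u]
for im,n,L in((t,"t",dict(g=(178,166),o=(222,176),y=(315,182),b=(316,215),bw=(290,190),d=(170,250),d2=(195,262),p=(256,206),stain=(230,270))),(s,"s",dict(g=(291,136),o=(280,164),y=(278,255),b=(235,245),bw=(260,270),d=(198,138),d2=(230,145),stain=(190,175)))):
    print(n,{k:hs(im,*v).tolist() for k,v in L.items()})
```

```text
t {'g': [67, 112, 202], 'o': [17, 144, 246], 'y': [27, 120, 249], 'b': [107, 160, 203], 'bw': [108, 172, 190], 'd': [34, 9, 190], 'd2': [35, 12, 129], 'p': [143, 111, 199], 'stain': [16, 133, 161]}
s {'g': [66, 157, 216], 'o': [20, 178, 247], 'y': [30, 158, 247], 'b': [107, 180, 229], 'bw': [108, 171, 116], 'd': [35, 16, 196], 'd2': [33, 15, 201], 'stain': [15, 142, 180]}
```

View pics/tiles.png

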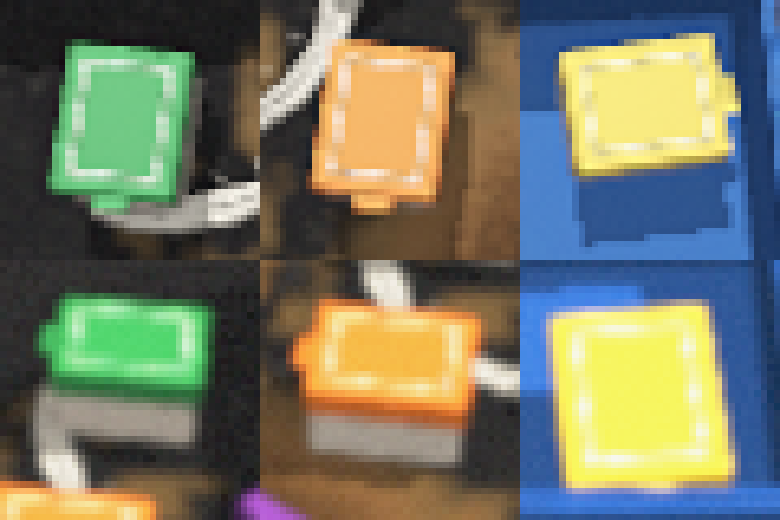

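The crops are sharp. Each lid has a tab on one short end: green and orange towards the robot, yellow towards -y. I'll add the tab to the model and loosen the colour ranges.

```bash
python3 - <<'E'
s=open("h.py").read()
s=s.replace("LID=[boxp(.064,.052,.028,.042)]","LID=[boxp(.064,.052,.028,.042),boxp(.008,.013,.033,.041)+[.032,0,0]]")
i=s.index("HSV="); j=s.index("\n",i)
s=s[:i]+'HSV={"green":((55,70,90),(80,255,255)),"orange":((6,95,195),(22,255,255)),"yellow":((22,70,120),(36,255,255)),"blue":((98,100,50),(120,255,255)),"grey":((0,0,105),(179,40,235))}'+s[j:]
s=s.replace("    l,lab,st","    if col=='grey': k=cv2.morphologyEx(cv2.morphologyEx(k,cv2.MORPH_CLOSE,np.ones((3,3))),cv2.MORPH_OPEN,np.ones((7,7)))\n    l,lab,st").replace("pad=14","pad=8")
open("h.py","w").write(s)
E
cat > fit0.py <<'E'
from h import *
import sys
def run(ims,J,tag=None):
    out={n:ims[n][:,:,::-1].copy() for n in ims}
    for nm,c,pt,g,z0,hl in J:
        for cs in(("scene","top"),("top",),("scene",)):
            x,f=fit(ims,c,pt,g,z0,cs,hl); print(nm,cs,np.round(x[:2]*1000,1),np.round(np.degrees(x[2]),1),round(f,1))
            if len(cs)==2:
                for n in cs:
                    k,w=mask(ims[n],c,pt,g,z0,n,hull=hl); ct,_=cv2.findContours(k.astype(np.uint8),0,1)
                    cv2.drawContours(out[n],ct,-1,(0,0,255),1,offset=(int(w[0]),int(w[1])))
    return out
if __name__=="__main__":
    ims={n:cv2.imread(f"raw_{n}0.png")[:,:,::-1].copy() for n in("scene","top")}
    J=[("green","green",LID,(.622,.272,2.9+.2),0,0),("orange","orange",LID,(.592,.149,3.1),0,0),("yellow","yellow",LID,(.580,-.112,-1.5),.006,0),("box","blue",BOX,(.543,-.099,3.15),0,1),("div","grey",DIV,(.397,.264,-.15),0,0)]
    o=run(ims,J)
    cv2.imwrite("pics/ov.png",np.hstack([cv2.resize(o["top"][100:300,130:360],(460,400),interpolation=0),cv2.resize(o["scene"][110:300,150:320],(340,400),interpolation=0)]))
E
python3 fit0.py
```

```text
green ('scene', 'top') [621.5 272.5] 172.6 89.0
green ('top',) [622.1 271.5] 173.4 28.7
green ('scene',) [620.2 275.2] 174.9 31.1
orange ('scene', 'top') [591.9 150.5] 172.2 145.2
orange ('top',) [593.1 149.5] 172.5 39.0
orange ('scene',) [591.8 158.9] 172.2 82.1
yellow ('scene', 'top') [ 579.8 -111.6] -83.5 152.2
yellow ('top',) [ 580.9 -113. ] -83.8 28.7
yellow ('scene',) [ 578.4 -104.7] -85.0 91.1
box ('scene', 'top') [542.5 -98.1] 181.4 685.2
box ('top',) [ 545.  -100.4] 182.9 248.3
box ('scene',) [540.1 -97.4] 182.1 425.1
div ('scene', 'top') [397.3 265. ] -8.2 837.5
div ('top',) [398.4 264.7] -7.8 518.1
div ('scene',) [394.6 267.4] -11.5 285.6
```

View pics/ov.png

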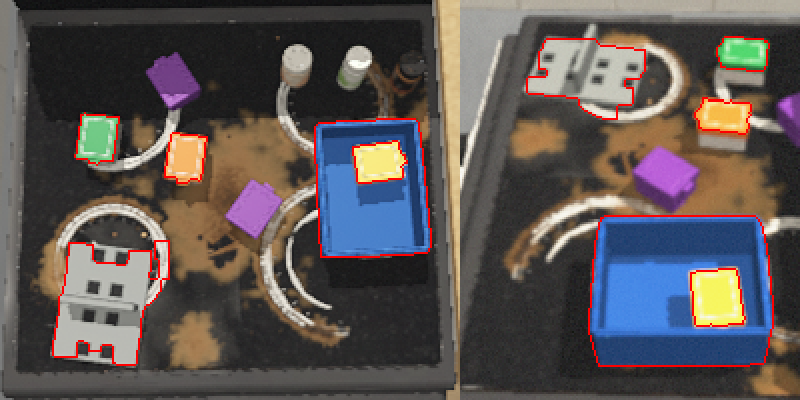

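```bash
cat > ov.py <<'E'
from h import *
def overlay(im,n,items,win,k):
    u0,v0,w,h=win; o=cv2.resize(im[v0:v0+h,u0:u0+w,::-1],(w*k,h*k),interpolation=cv2.INTER_CUBIC)
    for rings,p,z,col in items:
        for q in pose(rings,p,z):
            uv=(proj(n,q)-[u0,v0]+.5)*k-.5
            cv2.polylines(o,[np.round(uv*16).astype(np.int32)],True,col,1,cv2.LINE_AA,shift=4)
    return o
def ring(sx,sy,z,cx=0,cy=0): return np.array([[cx+a*sx/2,cy+b*sy/2,z] for a,b in((-1,-1),(1,-1),(1,1),(-1,1))])
RB=[ring(.172,.132,.07),ring(.164,.124,.07),ring(.172,.132,0),ring(.164,.124,.006)]
RD=[ring(.154,.114,.011),ring(.154,.114,0),ring(.01,.1,.051)]+[ring(.017,.017,.011,s*.041+a*.022,b*.016) for s in(-1,1) for a in(-1,1) for b in(-1,1)]
RL=[ring(.064,.052,.042),ring(.064,.052,.028),ring(.06,.048,.005)]
E
python3 - <<'E'
from ov import *
ims={n:cv2.imread(f"raw_{n}0.png")[:,:,::-1].copy() for n in("scene","top")}
d=np.radians
it=[(RB,(.545,-.1004,d(182.9)),0,(0,0,255)),(RL,(.5809,-.113,d(-83.8)),.006,(255,0,255)),(RD,(.3984,.2647,d(-7.8)),0,(0,0,255)),(RL,(.6221,.2715,d(173.4)),0,(255,0,255)),(RL,(.5931,.1495,d(172.5)),0,(255,0,255))]
a=overlay(ims["top"],"top",it,(283,155,67,80),5); b=overlay(ims["top"],"top",it,(150,215,66,72),5)
c=overlay(ims["scene"],"scene",it,(178,118,134,66),3)
e=overlay(ims["scene"],"scene",it,(212,205,100,85),3)
H=600; L=np.zeros((H,800,3),np.uint8)
L[:400,:335]=a; L[:360,340:670]=b; L[402:600,:402]=c; L[365:600,410:710]=e[:235]
cv2.imwrite("pics/ov2.png",L)
E
```

```text
(no output)
```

View pics/ov2.png

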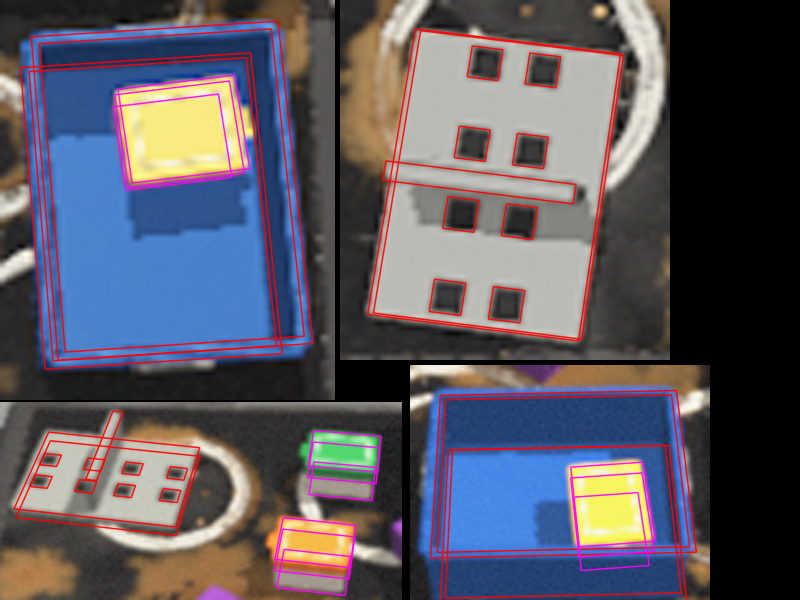

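Run:
```python
from ov import *
ims={n:cv2.imread(f"raw_{n}0.png")[:,:,::-1].copy() for n in("scene","top")}
a=overlay(ims["top"],"top",[],(283,155,64,80),7); e=overlay(ims["scene"],"scene",[],(212,205,100,85),3)
L=np.zeros((600,800,3),np.uint8); L[:560,:448]=a; L[:255,460:760]=e
cv2.imwrite("pics/bx.png",L)
```

```text
(no output)
```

View pics/bx.png

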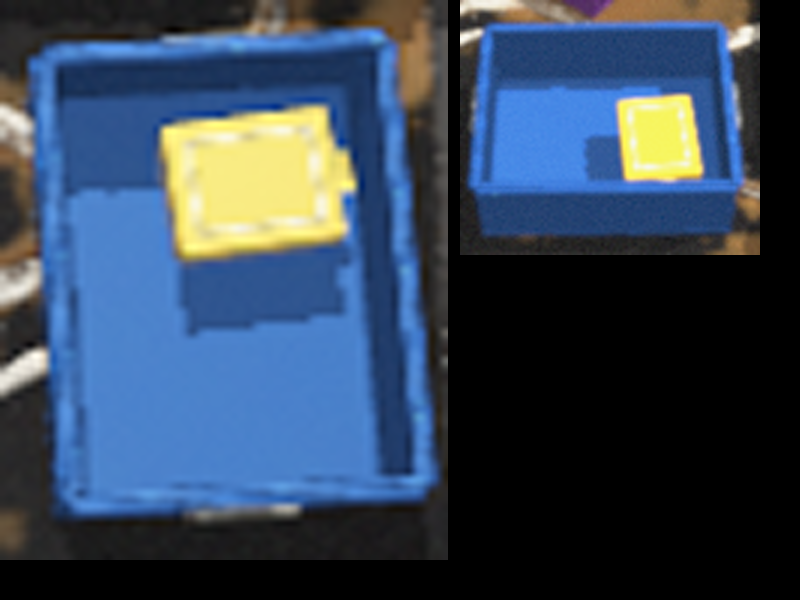

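Run:
```python
from h import *
f=lambda a,b,z:ray("top",283+(a+.5)/7-.5,155+(b+.5)/7-.5,z)[:2]*1000
for nm,C,z in(("outer",[(31,46),(394,31),(437,497),(58,515)],.07),("inner",[(56,70),(380,50),(412,476),(78,492)],.07)):
    P=np.array([f(*c,z) for c in C]); print(nm,P.round(1).tolist(),"ctr",P.mean(0).round(1)); 
    e=[P[(i+1)%4]-P[i] for i in range(4)]; print([ (round(np.hypot(*v),1),round(np.degrees(np.arctan2(v[1],v[0])),1)) for v in e])
o=fit({n:cv2.imread(f"raw_{n}0.png")[:,:,::-1].copy() for n in("scene","top")},"blue",[boxp(.172,.132,.055,.07),boxp(.168,.128,.0,.07)],(.545,-.099,3.16),0,("top",),True);print(o,np.degrees(o[0][2]))
```

```text
outer [[629.6, -25.6], [633.5, -164.0], [456.3, -170.1], [451.8, -30.3]] ctr [542.8 -97.5]
[(np.float64(138.5), np.float64(-88.4)), (np.float64(177.3), np.float64(-178.0)), (np.float64(139.9), np.float64(91.8)), (np.float64(177.9), np.float64(1.5))]
inner [[620.1, -34.8], [626.1, -158.3], [464.2, -161.4], [460.1, -37.9]] ctr [542.6 -98.1]
[(np.float64(123.6), np.float64(-87.2)), (np.float64(162.0), np.float64(-178.9)), (np.float64(123.5), np.float64(91.9)), (np.float64(160.0), np.float64(1.1))]
(array([ 0.5415906 , -0.10025447,  3.17197165]), np.float64(330.4705882352941)) 181.7405881741335
```

```bash
cat > plan.py <<'E'
"""plan.py x y z(mm) heading(deg) nrows : constant row to repeat n times"""
import sys, numpy as np
from scipy.spatial.transform import Rotation as R
from cell import telemetry
def cur():
    s=telemetry.read_state(); M=R.from_quat(s["ee_rot"]).as_matrix()
    return s["eef_pos"]*1000, np.degrees(np.arctan2(M[1,0],M[0,0])), M, s
def plan(p,h,M0,t,ht,n):
    w=(ht-h+180)%360-180; th=-w/n; 
    A=np.zeros((3,3)); M=R.from_euler('z',h,degrees=True).as_matrix()@np.diag([1,-1,-1])
    for k in range(n):
        A+=M; M=M@R.from_euler('z',th,degrees=True).as_matrix()
    return np.linalg.solve(A,np.array(t)-p),th
if __name__=="__main__":
    p,h,M,s=cur(); print("t",round(s["time"],2),"pos",p.round(1),"h",round(h,2),"tilt",(M[:,2]*1000).round(1),"F",s["contact_force"].round(1),"w",round(s["grip_width"],3),"g",round(s["grasp_force"],1))
    a=list(map(float,sys.argv[1:]))
    while len(a)>=5:
        d,th=plan(p,h,M,a[:3],a[3],int(a[4])); print(int(a[4]),"x",d.round(2).tolist(),"rz",round(th,2)); p=np.array(a[:3]);h=a[3];a=a[5:]
E
python3 plan.py 622 271.8 120 -6.6 27  622 271.8 17 -6.6 5
```

```text
t 0.1 pos [ 188.5 -569.1  217.7] h 18.33 tilt [-3.0e-01  1.6e+00 -1.0e+03] F [0.4 0.2 0.1] w 0.997 g 0.0
27 x [19.54, -29.42, 3.62] rz 0.92
5 x [0.0, -0.0, 20.6] rz -0.0
```

send_rows --pt "19.5 -29.4 3.6 0 0 0.92" --pt "19.5 -29.4 3.6 0 0 0.92" --pt "19.5 -29.4 3.6 0 0 0.92" --pt "19.5 -29.4 3.6 0 0 0.92" --pt "19.5 -29.4 3.6 0 0 0.92" --pt "19.5 -29.4 3.6 0 0 0.92" --pt "19.5 -29.4 3.6 0 0 0.92" --pt "19.5 -29.4 3.6 0 0 0.92" --pt "19.5 -29.4 3.6 0 0 0.92" --pt "19.5 -29.4 3.6 0 0 0.92"

```text
time: 0.93
eef_pos: [0.3055, -0.2354, 0.1821]
ee_rot: [0.997, 0.079, -0.0, -0.0]
contact_force: [0.9, 0.1, 0.3]
grip_width: 0.997
grasp_force: 0.0
```

send_rows --pt "19.5 -29.4 3.6 0 0 0.92" --pt "19.5 -29.4 3.6 0 0 0.92" --pt "19.5 -29.4 3.6 0 0 0.92" --pt "19.5 -29.4 3.6 0 0 0.92" --pt "19.5 -29.4 3.6 0 0 0.92" --pt "19.5 -29.4 3.6 0 0 0.92" --pt "19.5 -29.4 3.6 0 0 0.92" --pt "19.5 -29.4 3.6 0 0 0.92" --pt "19.5 -29.4 3.6 0 0 0.92" --pt "19.5 -29.4 3.6 0 0 0.92"

```text
time: 1.77
eef_pos: [0.4744, 0.0743, 0.1461]
ee_rot: [1.0, -0.001, -0.0, 0.0]
contact_force: [0.2, -0.8, 0.1]
grip_width: 1.003
grasp_force: 0.0
```

send_rows --pt "19.5 -29.4 3.6 0 0 0.92" --pt "19.5 -29.4 3.6 0 0 0.92" --pt "19.5 -29.4 3.6 0 0 0.92" --pt "19.5 -29.4 3.6 0 0 0.92" --pt "19.5 -29.4 3.6 0 0 0.92" --pt "19.5 -29.4 3.6 0 0 0.92" --pt "19.5 -29.4 3.6 0 0 0.92" --pt "0 0 0 0 0 0" --pt "0 0 0 0 0 0" --pt "0 0 0 0 0 0"

```text
time: 2.6
eef_pos: [0.6199, 0.2708, 0.1204]
ee_rot: [0.998, -0.057, -0.001, 0.0]
contact_force: [-0.4, -0.2, 0.8]
grip_width: 0.998
grasp_force: 0.0
```

```bash
python3 plan.py 622 271.8 17 -6.6 8
```

```text
t 2.6 pos [619.9 270.8 120.4] h -6.49 tilt [-1.7e+00 -9.0e-01 -1.0e+03] F [-0.4 -0.2  0.8] w 0.998 g 0.0
8 x [0.25, -0.16, 12.93] rz 0.01
```

send_rows --pt "1 -1 20 0 0 0" --pt "1 0 20 0 0 0" --pt "0 0 20 0 0 0" --pt "0 0 20 0 0 0" --pt "0 0 14 0 0 0" --pt "0 0 9.4 0 0 0" --pt "0 0 0 0 0 0" --pt "0 0 0 0 0 0" --pt "0 0 0 0 0 0" --pt "0 0 0 0 0 0"

```text
time: 3.43
eef_pos: [0.6239, 0.2722, 0.02]
ee_rot: [0.998, -0.057, 0.001, -0.001]
contact_force: [0.6, -0.7, 0.1]
grip_width: 0.997
grasp_force: 0.0
```

send_rows --pt "0 0 0 0 0 0" --pt "0 0 0 0 0 0" --pt "0 0 0 0 0 0" --pt "0 0 0 0 0 0" --pt "0 0 0 0 0 0" --pt "0 0 0 0 0 0" --pt "0 0 0 0 0 0" --pt "0 0 0 0 0 0" --pt "0 0 0 0 0 0" --pt "0 0 0 0 0 0" --jaw -1 --squeeze 20

```text
time: 4.27
eef_pos: [0.6226, 0.2718, 0.018]
ee_rot: [0.998, -0.057, -0.0, 0.0]
contact_force: [-0.5, -1.2, 0.3]
grip_width: 0.555
grasp_force: 20.0
```

```bash
python3 plan.py 622 271.8 160 -6.6 6 505 -99 160 1.7 11 505 -99 23 1.7 8
```

```text
t 4.27 pos [622.6 271.8  18. ] h -6.52 tilt [-1.e-01 -1.e-01 -1.e+03] F [-0.5 -1.2  0.3] w 0.555 g 20.0
6 x [-0.1, 0.01, -23.67] rz 0.01
11 x [-8.97, 34.22, -0.0] rz -0.75
8 x [0.0, -0.0, 17.12] rz -0.0
```

send_rows --pt "0 0 -12 0 0 0" --pt "0 0 -30 0 0 0" --pt "0 0 -30 0 0 0" --pt "0 0 -30 0 0 0" --pt "-8 30 -30 0 0 0" --pt "-9 34.2 -10 0 0 -0.8" --pt "-9 34.2 0 0 0 -0.8" --pt "-9 34.2 0 0 0 -0.8" --pt "-9 34.2 0 0 0 -0.8" --pt "-9 34.2 0 0 0 -0.8"

```text
time: 5.1
eef_pos: [0.5513, 0.0763, 0.1598]
ee_rot: [1.0, -0.021, 0.0, -0.0]
contact_force: [-0.0, -0.8, -1.8]
grip_width: 0.559
grasp_force: 20.0
```

send_rows --pt "-9 34.2 0 0 0 -0.8" --pt "-9 34.2 0 0 0 -0.8" --pt "-9 34.2 0 0 0 -0.8" --pt "-9 34.2 0 0 0 -0.8" --pt "-9 30 0 0 0 -0.8" --pt "-1 8 0 0 0 -0.2" --pt "0 0 0 0 0 0" --pt "0 0 0 0 0 0" --pt "0 0 0 0 0 0" --pt "0 0 0 0 0 0"

```text
time: 5.93
eef_pos: [0.504, -0.0951, 0.159]
ee_rot: [1.0, 0.015, -0.0, -0.0]
contact_force: [-0.0, 0.5, -1.8]
grip_width: 0.56
grasp_force: 20.0
```

```bash
python3 plan.py 505 -99 90 1.7 4 505 -99 24 1.7 4
```

```text
t 5.93 pos [504.  -95.1 159. ] h 1.77 tilt [-0.e+00  5.e-01 -1.e+03] F [-0.   0.5 -1.8] w 0.56 g 20.0
4 x [0.23, 0.97, 17.26] rz 0.02
4 x [0.0, -0.0, 16.5] rz -0.0
```

send_rows --pt "1 4 10 0 0 0" --pt "0 0 20 0 0 0" --pt "0 0 25 0 0 0" --pt "0 0 25 0 0 0" --pt "0 0 20 0 0 0" --pt "0 0 15 0 0 0" --pt "0 0 10 0 0 0" --pt "0 0 6 0 0 0" --pt "0 0 3 0 0 0" --pt "0 0 0 0 0 0"

```text
time: 6.77
eef_pos: [0.5049, -0.1003, 0.0249]
ee_rot: [1.0, 0.015, -0.0, -0.0]
contact_force: [-0.0, -0.6, -1.2]
grip_width: 0.558
grasp_force: 20.0
```

send_rows --pt "0 0 1 0 0 0" --pt "0 0 0 0 0 0" --pt "0 0 0 0 0 0" --pt "0 0 0 0 0 0" --pt "0 0 0 0 0 0" --pt "0 0 0 0 0 0" --pt "0 0 0 0 0 0" --pt "0 0 0 0 0 0" --pt "0 0 0 0 0 0" --pt "0 0 0 0 0 0"

```text
time: 7.6
eef_pos: [0.5048, -0.1006, 0.024]
ee_rot: [1.0, 0.015, 0.0, 0.0]
contact_force: [-0.1, -0.3, -1.1]
grip_width: 0.557
grasp_force: 20.0
```

```bash
python3 plan.py
```

```text
t 7.6 pos [ 504.8 -100.6   24. ] h 1.68 tilt [ 1.e-01 -1.e-01 -1.e+03] F [-0.1 -0.3 -1.1] w 0.557 g 20.0
```

send_rows --pt "0 0 0.5 0 0 0" --pt "0 0 0 0 0 0" --pt "0 0 0 0 0 0" --pt "0 0 0 0 0 0" --pt "0 0 -10 0 0 0" --pt "0 0 -20 0 0 0" --pt "0 0 -30 0 0 0" --pt "0 0 -30 0 0 0" --pt "0 0 -30 0 0 0" --pt "0 0 -15 0 0 0" --jaw 0.33

```text
time: 8.43
eef_pos: [0.5066, -0.101, 0.1638]
ee_rot: [1.0, 0.015, 0.003, 0.001]
contact_force: [1.0, 0.1, 0.9]
grip_width: 0.666
grasp_force: 0.0
```

```bash
python3 plan.py 398 265 140 82.2 14 398 265 24 82.2 6
```

```text
t 8.43 pos [ 506.6 -101.   163.8] h 1.69 tilt [    5.5    -1.7 -1000. ] F [1.  0.1 0.9] w 0.666 g 0.0
14 x [11.37, -27.37, 1.7] rz -5.75
6 x [0.0, 0.0, 19.33] rz -0.0
```

send_rows --pt "11.4 -27.4 0 0 0 -5.75" --pt "11.4 -27.4 0 0 0 -5.75" --pt "11.4 -27.4 0 0 0 -5.75" --pt "11.4 -27.4 0 0 0 -5.75" --pt "11.4 -27.4 0 0 0 -5.75" --pt "11.4 -27.4 0 0 0 -5.75" --pt "11.4 -27.4 0 0 0 -5.75" --pt "11.4 -27.4 0 0 0 -5.75" --pt "11.4 -27.4 0 0 0 -5.75" --pt "11.4 -27.4 0 0 0 -5.75"

```text
time: 9.27
eef_pos: [0.4798, 0.1844, 0.1595]
ee_rot: [0.868, 0.496, 0.001, 0.0]
contact_force: [1.1, 0.6, 0.5]
grip_width: 0.665
grasp_force: 0.0
```

send_rows --pt "11.4 -27.4 0 0 0 -5.75" --pt "11.4 -27.4 5 0 0 -5.75" --pt "11.4 -27.4 10 0 0 -5.75" --pt "11.4 -27.4 10 0 0 -5.75" --pt "0 0 10 0 0 0" --pt "0 0 0 0 0 0" --pt "0 0 0 0 0 0" --pt "0 0 0 0 0 0" --pt "0 0 0 0 0 0" --pt "0 0 0 0 0 0"

```text
time: 10.1
eef_pos: [0.3975, 0.2657, 0.1243]
ee_rot: [0.754, 0.657, 0.001, 0.0]
contact_force: [1.2, -0.3, 0.4]
grip_width: 0.669
grasp_force: 0.0
```

```bash
python3 plan.py 398.3 264.8 24 82.2 6
python3 - <<'E'
from ov import *
im=vision.get_image("top"); ims={"top":im,"scene":vision.get_image("scene")}
for n in ims: cv2.imwrite(f"raw_{n}1.png",ims[n][:,:,::-1])
for nm,c,g in(("green","green",(.505,-.1,3.16)),("yellow","yellow",(.581,-.113,-1.46))):
    x,f=fit(ims,c,LID,g,.006,("top",)); print(nm,x[:2]*1000,np.degrees(x[2]),f)
E
```

```text
t 10.1 pos [397.5 265.7 124.3] h 82.07 tilt [ 1.1e+00  5.0e-01 -1.0e+03] F [ 1.2 -0.3  0.4] w 0.669 g 0.0
6 x [-0.13, 0.15, 16.72] rz -0.02
green [ 504.27585124 -101.21051529] 179.93013951592064 38.21176470588235
yellow [ 580.99031879 -112.96492646] -83.82398891617517 27.79607843137255
```

send_rows --pt "-0.5 0.5 20 0 0 0" --pt "0 0 25 0 0 0" --pt "0 0 25 0 0 0" --pt "0 0 20 0 0 0" --pt "0 0 10 0 0 0" --pt "0 0 0 0 0 0" --pt "0 0 0 0 0 0" --pt "0 0 0 0 0 0" --pt "0 0 0 0 0 0" --pt "0 0 0 0 0 0"

```text
time: 11.03
eef_pos: [0.3979, 0.2661, 0.025]
ee_rot: [0.754, 0.657, 0.001, 0.0]
contact_force: [0.7, -0.6, -0.5]
grip_width: 0.668
grasp_force: 0.0
```

send_rows --pt "0 0 0 0 0 0" --pt "0 0 0 0 0 0" --pt "0 0 0 0 0 0" --pt "0 0 0 0 0 0" --pt "0 0 0 0 0 0" --pt "0 0 0 0 0 0" --pt "0 0 0 0 0 0" --pt "0 0 0 0 0 0" --pt "0 0 0 0 0 0" --pt "0 0 0 0 0 0" --jaw -1 --squeeze 40

```text
time: 11.87
eef_pos: [0.3968, 0.2655, 0.0235]
ee_rot: [0.754, 0.657, -0.0, 0.0]
contact_force: [1.0, 1.0, 0.7]
grip_width: 0.105
grasp_force: 40.0
```

```bash
python3 plan.py 398 265 170 82.2 7 542.7 -98 170 91.7 13
```

```text
t 11.87 pos [396.8 265.5  23.5] h 82.19 tilt [   -0.    -0. -1000.] F [1.  1.  0.7] w 0.105 g 40.0
7 x [-0.05, 0.18, -20.93] rz -0.0
13 x [-27.24, 12.79, -0.0] rz -0.73
```

send_rows --pt "0 0 -5 0 0 0" --pt "0 0 -15 0 0 0" --pt "0 0 -25 0 0 0" --pt "0 0 -30 0 0 0" --pt "0 0 -30 0 0 0" --pt "-10 5 -20 0 0 0" --pt "-20 10 0 0 0 -0.7" --pt "-27.2 12.8 0 0 0 -0.7" --pt "-27.2 12.8 0 0 0 -0.7" --pt "-27.2 12.8 0 0 0 -0.7"

```text
time: 12.7
eef_pos: [0.4367, 0.1473, 0.149]
ee_rot: [0.737, 0.676, 0.0, 0.0]
contact_force: [0.8, 0.3, -1.0]
grip_width: 0.104
grasp_force: 40.0
```

send_rows --pt "-27.2 12.8 0 0 0 -0.7" --pt "-27.2 12.8 0 0 0 -0.7" --pt "-27.2 12.8 0 0 0 -0.7" --pt "-27.2 12.8 0 0 0 -0.7" --pt "-27.2 12.8 0 0 0 -0.7" --pt "-27.2 12.8 0 0 0 -0.7" --pt "-27.2 12.8 0 0 0 -0.7" --pt "-27.2 12.8 0 0 0 -0.7" --pt "-20 8 0 0 0 -0.7" --pt "-10 4 0 0 0 -0.7"

```text
time: 13.53
eef_pos: [0.5421, -0.1061, 0.1486]
ee_rot: [0.695, 0.719, -0.0, 0.0]
contact_force: [-0.3, 0.1, -1.0]
grip_width: 0.105
grasp_force: 40.0
```

```bash
python3 plan.py 542.7 -97.5 140 91.7 6
```

```text
t 13.53 pos [ 542.1 -106.1  148.6] h 91.91 tilt [ 1.e-01 -7.e-01 -1.e+03] F [-0.3  0.1 -1. ] w 0.105 g 40.0
6 x [1.42, 0.14, 1.44] rz 0.03
```

send_rows --pt "4 0.5 5 0 0 0.1" --pt "4 0 10 0 0 0.1" --pt "0.5 0 12 0 0 0" --pt "0 0 8 0 0 0" --pt "0 0 4 0 0 0" --pt "0 0 0 0 0 0" --pt "0 0 0 0 0 0" --pt "0 0 0 0 0 0" --pt "0 0 0 0 0 0" --pt "0 0 0 0 0 0"

```text
time: 14.37
eef_pos: [0.5423, -0.0949, 0.1102]
ee_rot: [0.696, 0.718, 0.0, 0.001]
contact_force: [-0.0, 0.1, -1.3]
grip_width: 0.107
grasp_force: 40.0
```

```bash
python3 plan.py 542.7 -97.5 108 91.7 4;  python3 - <<'E'
from ov import *
from plan import cur
p,h,M,s=cur()
ims={n:vision.get_image(n) for n in("top","scene")}
it=[(RB[:2],(.5427,-.098,np.radians(181.7)),0,(0,0,255)),(RD[:2],(p[0]/1e3,p[1]/1e3-.0006,np.radians(h-90)),(p[2]-23.5)/1e3,(0,255,0))]
a=overlay(ims["top"],"top",it,(275,148,80,90),5); b=overlay(ims["scene"],"scene",it[:],(200,180,125,115),3)
L=np.zeros((450,790,3),np.uint8); L[:,:400]=a; L[:345,410:785]=b; cv2.imwrite("pics/dv.png",L)
E
```

```text
t 14.37 pos [542.3 -94.9 110.2] h 91.79 tilt [ 1.2e+00 -3.0e-01 -1.0e+03] F [-0.   0.1 -1.3] w 0.107 g 40.0
4 x [-0.64, 0.09, 0.55] rz 0.02
```

View pics/dv.png

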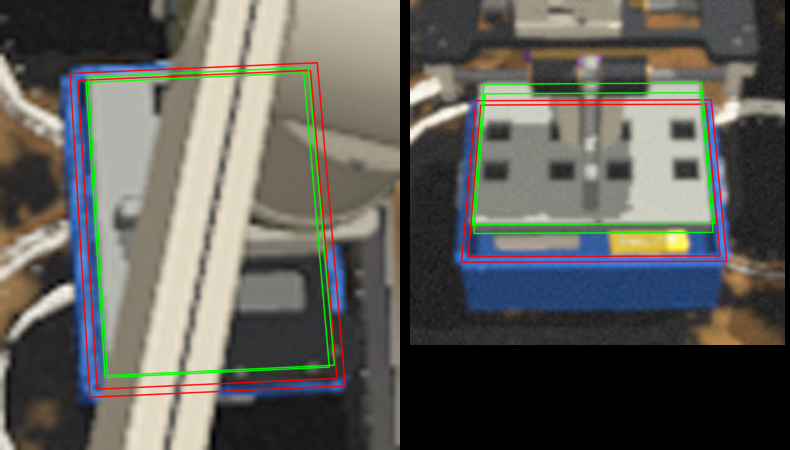

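send_rows --pt "-2.6 0.4 0 0 0 0.1" --pt "0 0 2 0 0 0" --pt "0 0 6 0 0 0" --pt "0 0 8 0 0 0" --pt "0 0 8 0 0 0" --pt "0 0 6 0 0 0" --pt "0 0 4 0 0 0" --pt "0 0 2 0 0 0" --pt "0 0 0 0 0 0" --pt "0 0 0 0 0 0"

```text
time: 15.3
eef_pos: [0.5423, -0.0974, 0.0735]
ee_rot: [0.697, 0.717, -0.0, -0.0]
contact_force: [0.4, -0.5, -0.7]
grip_width: 0.103
grasp_force: 40.0
```

```bash
python3 plan.py 542.7 -97.5 72 91.7 2
```

```text
t 15.3 pos [542.3 -97.4  73.5] h 91.69 tilt [   -0.    -0. -1000.] F [ 0.4 -0.5 -0.7] w 0.103 g 40.0
2 x [-0.05, 0.19, 0.75] rz -0.01
```

send_rows --pt "0 0 1 0 0 0" --pt "0 0 0.7 0 0 0" --pt "0 0 0 0 0 0" --pt "0 0 0 0 0 0" --pt "0 0 0 0 0 0" --pt "0 0 0 0 0 0" --pt "0 0 0 0 0 0" --pt "0 0 0 0 0 0" --pt "0 0 0 0 0 0" --pt "0 0 0 0 0 0"

```text
time: 16.13
eef_pos: [0.5423, -0.0974, 0.0718]
ee_rot: [0.697, 0.717, -0.0, 0.0]
contact_force: [-0.8, 0.6, -1.4]
grip_width: 0.107
grasp_force: 40.0
```

```bash
python3 plan.py 542.7 -97.5 71 91.7 2
```

```text
t 16.13 pos [542.3 -97.4  71.8] h 91.69 tilt [    0.    -0. -1000.] F [-0.8  0.6 -1.4] w 0.107 g 40.0
2 x [-0.04, 0.22, 0.39] rz -0.01
```

send_rows --pt "0 0 0.4 0 0 0" --pt "0 0 0 0 0 0" --pt "0 0 0 0 0 0" --pt "0 0 0 0 0 0" --pt "0 0 0 0 0 0" --pt "0 0 -8 0 0 0" --pt "0 0 -20 0 0 0" --pt "0 0 -25 0 0 0" --pt "0 0 -25 0 0 0" --pt "0 0 -10 0 0 0" --jaw -0.1

```text
time: 16.97
eef_pos: [0.5442, -0.0979, 0.164]
ee_rot: [0.697, 0.717, 0.001, 0.002]
contact_force: [1.2, -0.3, 1.1]
grip_width: 0.45
grasp_force: 0.0
```

```bash
python3 plan.py 592.8 149.5 130 -7.5 16 592.8 149.5 18 -7.5 6
```

```text
t 16.97 pos [544.2 -97.9 164. ] h 91.69 tilt [    5.3    -1.4 -1000. ] F [ 1.2 -0.3  1.1] w 0.45 g 0.0
16 x [14.9, -9.93, 2.13] rz 6.2
6 x [0.0, -0.0, 18.67] rz -0.0
```

send_rows --pt "14.9 -9.9 0 0 0 6.2" --pt "14.9 -9.9 0 0 0 6.2" --pt "14.9 -9.9 0 0 0 6.2" --pt "14.9 -9.9 0 0 0 6.2" --pt "14.9 -9.9 0 0 0 6.2" --pt "14.9 -9.9 0 0 0 6.2" --pt "14.9 -9.9 0 0 0 6.2" --pt "14.9 -9.9 0 0 0 6.2" --pt "14.9 -9.9 0 0 0 6.2" --pt "14.9 -9.9 0 0 0 6.2" --jaw 0.42

```text
time: 17.8
eef_pos: [0.5201, 0.0725, 0.1592]
ee_rot: [0.967, 0.254, -0.0, -0.0]
contact_force: [-1.0, 0.4, -0.3]
grip_width: 0.71
grasp_force: 0.0
```

send_rows --pt "14.9 -9.9 0 0 0 6.2" --pt "14.9 -9.9 5 0 0 6.2" --pt "14.9 -9.9 5 0 0 6.2" --pt "14.9 -9.9 10 0 0 6.2" --pt "14.9 -9.9 10 0 0 6.2" --pt "14.9 -9.9 10 0 0 6.2" --pt "0 0 0 0 0 0" --pt "0 0 0 0 0 0" --pt "0 0 0 0 0 0" --pt "0 0 0 0 0 0"

```text
time: 18.63
eef_pos: [0.5911, 0.1493, 0.1201]
ee_rot: [0.998, -0.065, 0.0, -0.0]
contact_force: [-1.3, 0.2, -0.3]
grip_width: 0.71
grasp_force: 0.0
```

```bash
python3 plan.py 592.8 149.5 17.5 -7.5 6
python3 - <<'E'
from ov import *
ims={n:vision.get_image(n) for n in("top","scene")}
for n in ims: cv2.imwrite(f"raw_{n}2.png",ims[n][:,:,::-1])
x,f=fit(ims,"grey",DIV,(.5423,-.098,.03),.048,("top",)); print(x*1000,np.degrees(x[2]),f)
x,f=fit(ims,"grey",DIV,(.5423,-.098,.03),.048,("scene",)); print(x*1000,np.degrees(x[2]),f)
q=(.5427,-.098,np.radians(1.7))
it=[(RB[:2],q,0,(0,0,255)),(RD,(.5423,-.098,np.radians(1.7)),.048,(0,255,0))]
a=overlay(ims["top"],"top",it,(275,150,80,88),5); b=overlay(ims["scene"],"scene",it,(200,195,125,100),3)
L=np.zeros((450,790,3),np.uint8); L[:440,:400]=a; L[:300,410:785]=b; cv2.imwrite("pics/dv2.png",L)
E
```

```text
t 18.63 pos [591.1 149.3 120.1] h -7.42 tilt [ 6.e-01  0.e+00 -1.e+03] F [-1.3  0.2 -0.3] w 0.71 g 0.0
6 x [0.27, -0.07, 17.1] rz 0.01
[543.10218256 -98.16485965  29.36684586] 1.6825963253205096 378.97647058823526
[540.16877964 -89.49404945  27.08359256] 1.5517755475617485 469.3686274509804
```

View pics/dv2.png

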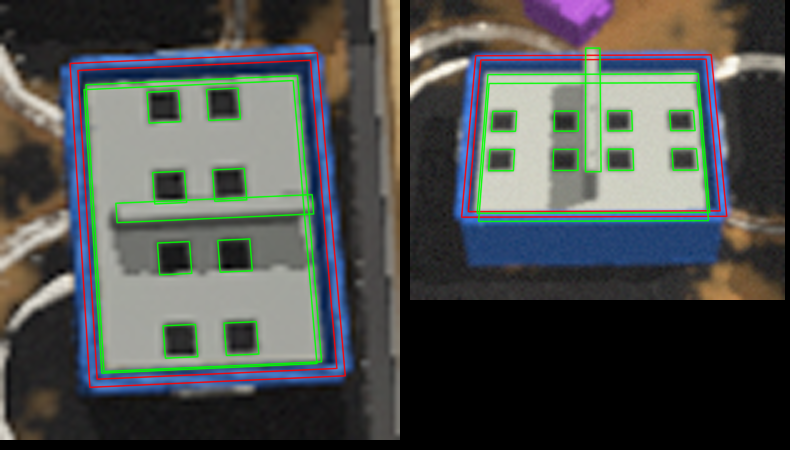

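send_rows --pt "1.5 0 20 0 0 0" --pt "0.5 0 25 0 0 0" --pt "0 0 25 0 0 0" --pt "0 0 20 0 0 0" --pt "0 0 12 0 0 0" --pt "0 0 0.5 0 0 0" --pt "0 0 0 0 0 0" --pt "0 0 0 0 0 0" --pt "0 0 0 0 0 0" --pt "0 0 0 0 0 0"

```text
time: 19.57
eef_pos: [0.5946, 0.1496, 0.0187]
ee_rot: [0.998, -0.066, 0.001, -0.0]
contact_force: [-0.1, 0.1, -0.9]
grip_width: 0.712
grasp_force: 0.0
```

send_rows --pt "0 0 0 0 0 0" --pt "0 0 0 0 0 0" --pt "0 0 0 0 0 0" --pt "0 0 0 0 0 0" --pt "0 0 0 0 0 0" --pt "0 0 0 0 0 0" --pt "0 0 0 0 0 0" --pt "0 0 0 0 0 0" --pt "0 0 0 0 0 0" --pt "0 0 0 0 0 0" --jaw -1 --squeeze 20

```text
time: 20.4
eef_pos: [0.5935, 0.1496, 0.0172]
ee_rot: [0.998, -0.066, 0.0, -0.0]
contact_force: [0.2, 0.7, 5.7]
grip_width: 0.555
grasp_force: 20.0
```

```bash
python3 plan.py 592.8 149.5 170 -7.5 6 501.6 -99 170 1.7 9
```

```text
t 20.4 pos [593.5 149.6  17.2] h -7.52 tilt [ 6.e-01  2.e-01 -1.e+03] F [0.2 0.7 5.7] w 0.555 g 20.0
6 x [-0.12, 0.03, -25.46] rz -0.0
9 x [-8.48, 28.2, -0.0] rz -1.02
```

send_rows --pt "0 0 -12 0 0 0" --pt "0 0 -30 0 0 0" --pt "0 0 -30 0 0 0" --pt "0 0 -30 0 0 0" --pt "0 0 -30 0 0 0" --pt "-8.5 28.2 -20 0 0 -1" --pt "-8.5 28.2 0 0 0 -1" --pt "-8.5 28.2 0 0 0 -1" --pt "-8.5 28.2 0 0 0 -1" --pt "-8.5 28.2 0 0 0 -1"

```text
time: 21.23
eef_pos: [0.5361, 0.0121, 0.169]
ee_rot: [1.0, -0.021, -0.0, 0.0]
contact_force: [0.1, -0.2, -1.6]
grip_width: 0.557
grasp_force: 20.0
```

send_rows --pt "-8.5 28.2 0 0 0 -1" --pt "-8.5 28.2 0 0 0 -1" --pt "-8.5 28.2 0 0 0 -1" --pt "-8.5 28.2 0 0 0 -1" --pt "0 0 0 0 0 -0.2" --pt "0 0 0 0 0 0" --pt "0 0 0 0 0 0" --pt "0 0 0 0 0 0" --pt "0 0 0 0 0 0" --pt "0 0 0 0 0 0"

```text
time: 22.07
eef_pos: [0.5016, -0.098, 0.1688]
ee_rot: [1.0, 0.015, -0.0, -0.0]
contact_force: [0.0, 0.2, -2.2]
grip_width: 0.556
grasp_force: 20.0
```

```bash
python3 plan.py 502 -99.2 90 1.7 6
python3 - <<'E'
from ov import *
from plan import cur
p,h,M,s=cur()
ims={n:vision.get_image(n) for n in("top","scene")}
for n in ims: cv2.imwrite(f"raw_{n}3.png",ims[n][:,:,::-1])
g=(p[0]/1e3,p[1]/1e3,np.radians(h+180)); z=(p[2]-17.2)/1e3
for c in("scene",):
    x,f=fit(ims,"orange",LID,g,z,(c,)); print(c,x[:2]*1000,np.degrees(x[2]),f)
it=[(RL,g,z,(255,0,255)),(RD,(.5425,-.098,np.radians(1.7)),.048,(0,255,0))]
cv2.imwrite("pics/or.png",overlay(ims["scene"],"scene",it,(195,150,130,145),4))
E
```

```text
t 22.07 pos [501.6 -98.  168.8] h 1.77 tilt [-2.e-01  2.e-01 -1.e+03] F [ 0.   0.2 -2.2] w 0.556 g 20.0
6 x [0.06, 0.2, 13.14] rz 0.01Traceback (most recent call last):
  File "<stdin>", line 8, in <module>
  File "h.py", line 36, in fit
    ms={n:mask(ims[n],col,parts,p,z,n,hull=hull) for n in cams}
          ~~~~^^^^^^^^^^^^^^^^^^^^^^^^^^^^^^^^^^
  File "h.py", line 30, in mask
    k=(lab==1+np.argmax(st[1:,4])).astype(np.uint8)
              ~~~~~~~~~^^^^^^^^^^
    return _wrapfunc(a, 'argmax', axis=axis, out=out, **kwds)
    return bound(*args, **kwds)
ValueError: attempt to get argmax of an empty sequence
```

send_rows --pt "0.4 1.2 8 0 0 0" --pt "0 0 16 0 0 0" --pt "0 0 20 0 0 0" --pt "0 0 20 0 0 0" --pt "0 0 14 0 0 0" --pt "0 0 8 0 0 0" --pt "0 0 2 0 0 0" --pt "0 0 0 0 0 0" --pt "0 0 0 0 0 0" --pt "0 0 0 0 0 0"

```text
time: 23.0
eef_pos: [0.5028, -0.1004, 0.0821]
ee_rot: [1.0, 0.015, 0.001, 0.0]
contact_force: [1.5, -0.2, -1.4]
grip_width: 0.553
grasp_force: 20.0
```

```bash
python3 plan.py 502 -99.2 72 1.7 5
```

```text
t 23.0 pos [ 502.8 -100.4   82.1] h 1.68 tilt [ 2.e+00 -6.e-01 -1.e+03] F [ 1.5 -0.2 -1.4] w 0.553 g 20.0
5 x [-0.15, -0.25, 2.03] rz -0.0
```

send_rows --pt "-0.3 -1.2 2 0 0 0" --pt "0 0 2 0 0 0" --pt "0 0 2 0 0 0" --pt "0 0 2 0 0 0" --pt "0 0 1.5 0 0 0" --pt "0 0 0.5 0 0 0" --pt "0 0 0 0 0 0" --pt "0 0 0 0 0 0" --pt "0 0 0 0 0 0" --pt "0 0 0 0 0 0"

```text
time: 23.83
eef_pos: [0.5015, -0.0989, 0.0712]
ee_rot: [1.0, 0.015, 0.0, -0.0]
contact_force: [-3.4, 0.6, 5.3]
grip_width: 0.558
grasp_force: 20.0
```

```bash
python3 plan.py 502 -99.2 71.3 1.7 5
```

```text
t 23.83 pos [501.5 -98.9  71.2] h 1.69 tilt [ 0.e+00  1.e-01 -1.e+03] F [-3.4  0.6  5.3] w 0.558 g 20.0
5 x [0.09, 0.06, -0.02] rz -0.0
```

send_rows --pt "0 0 0 0 0 0" --pt "0 0 0 0 0 0" --pt "0 0 0 0 0 0" --pt "0 0 0 0 0 0" --pt "0 0 -8 0 0 0" --pt "0 0 -20 0 0 0" --pt "0 0 -30 0 0 0" --pt "0 0 -30 0 0 0" --pt "0 0 -20 0 0 0" --pt "0 0 0 0 0 0" --jaw 0.38

```text
time: 24.67
eef_pos: [0.5046, -0.0998, 0.1853]
ee_rot: [1.0, 0.015, 0.004, 0.001]
contact_force: [0.2, -0.3, -0.1]
grip_width: 0.689
grasp_force: 0.0
```

send_rows --pt "0 -20 0 0 0 0" --pt "0 -35 0 0 0 0" --pt "0 -35 0 0 0 0" --pt "0 -35 0 0 0 0" --pt "0 -35 0 0 0 0" --pt "0 -35 0 0 0 0" --pt "0 -35 0 0 0 0" --pt "0 -20 0 0 0 0" --pt "0 0 0 0 0 0" --pt "0 0 0 0 0 0"

```text
time: 25.5
eef_pos: [0.4937, 0.1517, 0.1785]
ee_rot: [1.0, 0.016, -0.0, 0.0]
contact_force: [1.6, 0.4, 0.5]
grip_width: 0.689
grasp_force: 0.0
```

```bash
python3 plan.py
python3 - <<'E'
from ov import *
ims={n:vision.get_image(n) for n in("top","scene")}
t=np.radians(181.7)
for z in(.054,.059):
  for c in("top","scene"):
    x,f=fit(ims,"orange",LID,(.5015,-.099,t),z,(c,)); print(z,c,x[:2]*1000,np.degrees(x[2]),f)
it=[(RL[:2],(.5015,-.099,t),.054,(255,0,255)),(RD,(.5425,-.098,np.radians(1.7)),.048,(0,255,0))]
a=overlay(ims["top"],"top",it,(275,120,80,118),4); b=overlay(ims["scene"],"scene",it,(200,185,150,105),3)
L=np.zeros((480,790,3),np.uint8); L[:472,:320]=a; L[:315,330:780]=b; cv2.imwrite("pics/fin.png",L)
E
```

```text
t 25.5 pos [493.7 151.7 178.5] h 1.83 tilt [-7.e-01 -4.e-01 -1.e+03] F [1.6 0.4 0.5] w 0.689 g 0.0
0.054 top [500.76042151 -99.54199103] 182.6413514293365 43.66274509803922
0.054 scene [499.3089652  -91.80937477] 181.4499749432585 116.38039215686274
0.059 top [499.99266599 -98.79790478] 182.60435967120756 47.54117647058823
0.059 scene [ 499.77878159 -100.14391209] 181.70920669308808 121.68235294117648
```

View pics/fin.png

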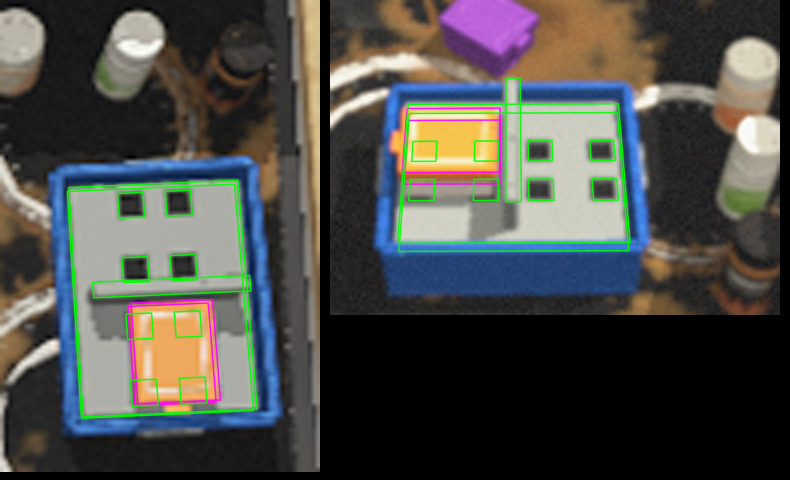

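The final view shows the divider level and centred in the box. The orange tub is within 1 mm of the near pocket centre at seated depth, and the jars are where they were.

```bash
python3 -c "
from cell import job_done
print(job_done())"
```

```text
the job is handed in; nothing more can be done
None
```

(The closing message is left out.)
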